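# Tare the loaded balance through its recessed key

## Task

Tare the balance that has the sample bottle standing on its pan: with a fingertip, push the sliding cover all the way off its tare well, reach down into the well and press the sunken key fully down for a moment, let it come up, and push the cover fully shut again. Leave the other balance's cover and key alone. This is only touching and pushing: pick nothing up, leave the bottle where it stands and do not disturb the things around.

Things in the scene. Friction and masses are not known exactly. Their poses are not given: they have to be found in the camera images.
- balance_1: the LOADED balance (bottle on its pan): white lab balance fixed to the bench, 220 (x) x 160 mm. Origin: centre of its underside; x to its back (away from the robot), y to its left, z up. Front deck (x -110 to -30 mm) 55 mm high; behind it a sloped display strip up to 68 mm high and the steel pan, 98 mm across, top at 63 mm, centre at x +58.
- well_1 (a point): LOADED balance (bottle on its pan): centre of the mouth of the tare well, in the deck's top (55 mm above the bench), at x -70, y -36 mm in the balance's frame. A round vertical hole 46 mm wide and 41 mm deep; the key's top at rest is 18 mm below the mouth. Hidden under the cover while that is shut.
- key_top_1 (a point): LOADED balance (bottle on its pan): centre of the top of the sunken tare key, a plastic push key of 26 mm diameter in the middle of the well, 37 mm above the bench at rest.
- key_1 (a joint): LOADED balance (bottle on its pan): travel of the tare key, m; 0 = up, 0.006 = fully down. Spring return: it starts to move at about 1.5 N and is fully down at about 4.5 N.
- rib_1 (a point): LOADED balance (bottle on its pan): middle of the top edge of the upright rib on the sliding cover, 75 mm above the bench. Cover: aluminium plate 58 (x) x 56 (y) x 3 mm on the deck between two rails, its top 58 mm above the bench; the rib across its middle is 40 mm long along the balance's x, 6 mm thick along y, 17 mm tall.
- cover_1 (a joint): LOADED balance (bottle on its pan): slide of the cover along the balance's +y (to its left), m; 0 = shut over the well, 0.056 = fully open at its stop, with the well clear (its edge then stands 5 mm beyond the well's rim). Slides with about 1.5 N of friction and stays where it is left. Starts within 4 mm of shut.
- balance_2: the EMPTY balance (same model, bare pan): white lab balance fixed to the bench, 220 (x) x 160 mm. Origin: centre of its underside; x to its back (away from the robot), y to its left, z up. Front deck (x -110 to -30 mm) 55 mm high; behind it a sloped display strip up to 68 mm high and the steel pan, 98 mm across, top at 63 mm, centre at x +58.
- well_2 (a point): EMPTY balance (same model, bare pan): centre of the mouth of the tare well, in the deck's top (55 mm above the bench), at x -70, y -36 mm in the balance's frame. A round vertical hole 46 mm wide and 41 mm deep; the key's top at rest is 18 mm below the mouth. Hidden under the cover while that is shut.
- key_top_2 (a point): EMPTY balance (same model, bare pan): centre of the top of the sunken tare key, a plastic push key of 26 mm diameter in the middle of the well, 37 mm above the bench at rest.
- key_2 (a joint): EMPTY balance (same model, bare pan): travel of the tare key, m; 0 = up, 0.006 = fully down. Spring return: it starts to move at about 1.5 N and is fully down at about 4.5 N.
- rib_2 (a point): EMPTY balance (same model, bare pan): middle of the top edge of the upright rib on the sliding cover, 75 mm above the bench. Cover: aluminium plate 58 (x) x 56 (y) x 3 mm on the deck between two rails, its top 58 mm above the bench; the rib across its middle is 40 mm long along the balance's x, 6 mm thick along y, 17 mm tall.
- cover_2 (a joint): EMPTY balance (same model, bare pan): slide of the cover along the balance's +y (to its left), m; 0 = shut over the well, 0.056 = fully open at its stop, with the well clear (its edge then stands 5 mm beyond the well's rim). Slides with about 1.5 N of friction and stays where it is left. Starts within 4 mm of shut.
- pan_1 (a point): centre of the top of the LOADED balance's pan, 63 mm above the bench.
- sample_bottle: white plastic sample bottle with screw cap, 40 mm diameter, 85 mm tall, standing loose on the loaded balance's pan; origin at the centre of its underside, z up.
- filter: white round inline filter, 48 x 48 x 46 mm, loose between the balances; bystander; origin at the centre of its underside.
- marker: felt marker, 130 mm long, 18 mm high, lying loose in front, between the balances; bystander; origin at the centre of its underside.
- cap: grey screw cap, 64 mm across, 24 mm high, loose on the left side; bystander; origin at the centre of its underside.
- spanner: open-ended steel spanner, 158 x 29 x 7 mm, loose on the left side; bystander; origin at the centre of its underside.
- small_bottle: small sample bottle, 36 mm diameter, 70 mm tall, loose on the right side; bystander; origin at the centre of its underside.
- syringe: plastic syringe, 165 x 32 mm, 32 mm high, lying loose on the right side; bystander; origin at the centre of its underside.

How it is judged:
By the outcome, as a careful person would: the job done as asked, in the order asked, and still so for the second after the job is handed in, with the robot touching nothing.
It also fails if it takes over 45 s, if anything falls off the work surface, if the arm or the gripper's body presses on something with over 40 N, if the wrist force passes 120 N, or if a joint passes its speed limit or range.

## Robot

A 6-joint arm with a two-finger parallel gripper is mounted at the origin on a cart in front of the work surface, level with it; the furniture and walls round the work are solid. World frame = base frame: x ahead of the robot, y to its left, z up, the work surface at z = 0. Lengths are in m, angles in rad, forces in N, time in s.
With the tool pointing down it reaches from about 0.25 to 0.775 m from the base axis. Payload 8.9 kg.
Tool frame: the origin (TCP) lies midway between the tips of the shut fingers; the grasp point (between the pads) lies 19 mm behind it; z points along the fingers, y is the direction in which the jaws open and shut (so a half turn about z gives the same grasp; the last joint's range is limited). The gripper opens to 85 mm and grips with 20 to 120 N. Pads are 22 mm wide; open, the fingers measure 114 mm over their backs; the gripper's body (76 mm by 85 mm) begins 54 mm behind the grasp point. The pads swing forward as they close: fully open they stand 13 mm farther back than shut.
Start: joints at [1.08, 0.291, -0.153, 1.127, 0, 1.431], TCP at [0.181, 0.493, 0.231] pointing down, gripper open.
Joint ranges: [-2.52, 2.52], [-0.91, 1.74], [-1.3, 1.37], [-1.96, 2.02], [-1.52, 1.47], [-3.14, 3.14]. Speed limits (rad/s): [2.22, 2.22, 2.79, 3.14, 3.14, 3.14].

## Interface

Orientations are given as a unit quaternion [w, x, y, z].
In Python, from plant import sense, get_image, close_job, look_for, masks_of, place_of gives the robot as it stands.
- The arm moves only by the tool play_rows, never from a script. Its argument "motion" is a list of rows, each an object with "travel": the shift along the tool's x, y, z in m, a list of three; "rot": the turn, a rotation vector about the tool's x, y, z in rad, a list of three. In form: [{"travel": [dx, dy, dz], "rot": [rx, ry, rz]}, ...]. A call has 1 to 10 rows; each row shifts and turns the commanded pose from where the row before left it, along the tool's axes as they then stand; what a row does not reach is not made up. A row lasts 1/10 s, in which the tool goes at most 50 mm and 8.59 degrees, less where a joint would pass 70% of its speed; a pose out of reach is approached as far as the arm can. A call with a gripper value outside its range is refused whole. "fingers" is the finger opening in m, from 0 to 0.0854, set as the call begins (left out, the last holds). The fingers move at their own pace and stop on an object; "squeeze" is the grip in N (left out, the last holds). Time passes only in rows, so rows that do not move let the fingers close. It gives the time, the measured TCP pose, the force and the opening at its end, in the units of the state.
- sense(): the state, without advancing time (a new reading comes with each control period).
- get_image(name): name is "scene" or "top" or "wrist"; returns a dict with "frame" (420x560x3 uint8, blue, green, red), "z_map" (420x560 float32, m along the optical axis (not along the pixel's ray), 0 where there is no reading), "fx", "fy", "cx", "cy" (pixels), "rvec" (rotation vector, rad) and "tvec" (3), from world to camera coordinates, as OpenCV has them; the wrist camera has in their place "hand_eye" (4x4, takes a point from camera to tool coordinates, whose origin is the TCP and whose axes are the flange's). Camera axes: x right, y down, z forward; pixel columns grow to the right and rows downward; lengths in m; the calibration is good to about 2 mm. A picture is of the moment at which its call begins: read the wrist's pose just before it.
- close_job(): hands the job in, once; it reports no verdict.
Trained networks look in a picture, given as the dict that the camera call returned (one of the last four; its "shot" number tells which), for a name from the list of things; names that differ only in an ending like _2 or _b are one class to them, and where a whole thing is asked for, a point or a joint stands for the part that bears it (a point fixed in the world has none). Each returns a list of dicts, best first, with "conf" (0 to 1); they miss things now and then, are a little off and sometimes report something else, mostly with a low value. They report only what shows in the picture. A call takes as long as a camera call.
- look_for(picture, query): "bbox" ([left, top, right, bottom] in pixels, round what is visible of it).
- masks_of(picture, query): "region" (420x560 bool, what is visible of it) and "bbox" ([left, top, right, bottom] in pixels, round what is visible of it).
- place_of(picture, query): "location" ([column, row] in pixels: a listed point, or the origin of a listed thing).
The state is a dict: "time_s": time; "q": joint angles; "qd": joint speeds; "joint_torque": joint torques, N m; "tcp_pos": TCP position; "tcp_rot": TCP orientation; "contact_force": force on the tool from outside, world axes, zero at the start; "ft_torque": the same for the moment, N m; "grip_width": finger opening in m.
Only numpy, scipy, OpenCV 4.12 (cv2) and the standard library are available. Lean on these libraries where they do the work, as an engineer would, in place of code of your own. Each camera call takes 0.05 s, during which the arm holds its last target.

## Working session

There is one attempt and no reset: what is moved stays moved. The work goes in short steps, Python scripts to look and compute and a tool call to move; the robot and the scene stay as the last step left them, time stands still between calls to the robot, and variables do not carry over. Pictures are saved under pics/ and viewed, and the job is handed in when it is done.

Besides the shell and the picture viewer there is one more tool, called after "Emit:" as name(argument=value, ...), one argument or row to a line, values as JSON. play_rows: Moves the arm, as the interface text tells. Its arguments: {"type":"object","properties":{"motion":{"type":"array"},"fingers":{"type":"number"},"squeeze":{"type":"number"}},"required":["motion"]}

```bash
mkdir -p pics; ls
cat > h.py <<'E'
import numpy as np,cv2
from scipy.spatial.transform import Rotation as R
from plant import *
def world(p,u,v,d=None):
    if d is None:
        z=p['z_map'][int(v)-2:int(v)+3,int(u)-2:int(u)+3]; z=z[z>0]; d=np.median(z)
    c=np.array([(u-p['cx'])/p['fx']*d,(v-p['cy'])/p['fy']*d,d])
    M=R.from_rotvec(np.ravel(p['rvec'])).as_matrix()
    return M.T@(c-np.ravel(p['tvec']))
def ray_z(p,u,v,h):
    M=R.from_rotvec(np.ravel(p['rvec'])).as_matrix()
    o=-M.T@np.ravel(p['tvec']); d=M.T@np.array([(u-p['cx'])/p['fx'],(v-p['cy'])/p['fy'],1])
    return o+d*(h-o[2])/d[2]
def pix(p,X):
    q,_=cv2.projectPoints(np.array(X,float).reshape(-1,3),np.array(p['rvec'],float),np.array(p['tvec'],float),np.array([[p['fx'],0,p['cx']],[0,p['fy'],p['cy']],[0,0,1.]]),None)
    return q[:,0]
E
python3 - <<'E'
from h import *
s=sense();print(s)
for n in ['scene','top']:
    p=get_image(n); cv2.imwrite(f'pics/{n}0.png',p['frame'])
    for q in ['balance_1','well_1','rib_1','key_top_1','pan_1','sample_bottle']:
        for r in place_of(p,q):
            u,v=r['location']
            h={'rib_1':.075,'well_1':.055,'pan_1':.063,'sample_bottle':.063,'balance_1':0,'key_top_1':.037}[q]
            print(n,q,round(r['conf'],2),np.round(r['location'],1),np.round(ray_z(p,u,v,h),4),np.round(world(p,u,v),4))
E
```

```text
pics
{'time_s': 0.0, 'q': array([ 1.07966079e+00,  2.91294106e-01, -1.54134088e-01,  1.12670494e+00,
        1.23761704e-05,  1.43150396e+00]), 'qd': array([-4.81992346e-05,  1.18077909e-03,  2.12007124e-04, -1.36462300e-03,
        2.26800311e-04,  6.46155600e-04]), 'joint_torque': array([-1.25999017e-03, -5.37138534e+01,  3.31375444e+01,  1.55952678e-02,
       -4.74995195e-04, -3.70261688e-06]), 'tcp_pos': array([0.18070655, 0.49244512, 0.23072223]), 'tcp_rot': array([-2.13101878e-04,  1.75015537e-01,  9.84565445e-01, -6.33553802e-04]), 'contact_force': array([-0.70714752, -0.08896321, -0.33729091]), 'ft_torque': array([-0.00305372,  0.06883446, -0.01918819]), 'grip_width': 0.08537505558077696}
scene balance_1 0.87 [309.1 246.4] [ 0.5632 -0.1155  0.    ] [ 0.518  -0.1663  0.0562]
scene balance_1 0.85 [256.1 205.2] [ 0.5485  0.2018 -0.    ] [0.5036 0.1309 0.057 ]
scene balance_1 0.7 [247.1 200.3] [ 0.5375  0.2516 -0.    ] [0.4842 0.1625 0.0686]
scene well_1 0.94 [248.2 200.4] [0.4978 0.1773 0.055 ] [0.4876 0.1603 0.0681]
scene well_1 0.84 [299.4 249.3] [ 0.4836 -0.159   0.055 ] [ 0.4737 -0.1707  0.0679]
scene rib_1 0.6 [301.3 247.3] [ 0.4793 -0.1728  0.075 ] [ 0.4825 -0.1691  0.0709]
scene rib_1 0.59 [246.7 197.4] [0.4883 0.1718 0.075 ] [0.5054 0.2004 0.0533]
scene key_top_1 0.23 [302.2 246. ] [ 0.5156 -0.1343  0.037 ] [ 0.4877 -0.167   0.0725]
scene pan_1 0.97 [267.6 188.4] [0.6003 0.1973 0.063 ] [0.5931 0.1867 0.071 ]
scene sample_bottle 0.64 [267.7 187.4] [0.6048 0.2033 0.063 ] [0.5934 0.1864 0.0756]
```

View pics/scene0.png

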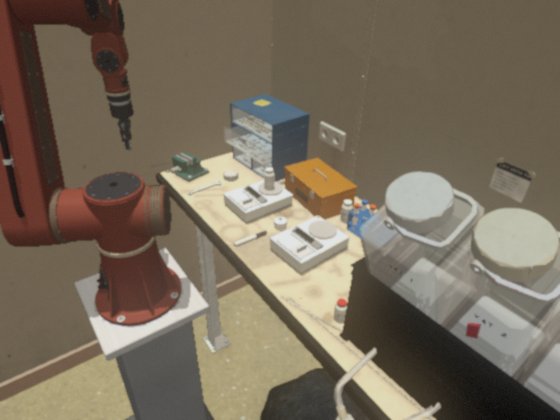

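View pics/top0.png

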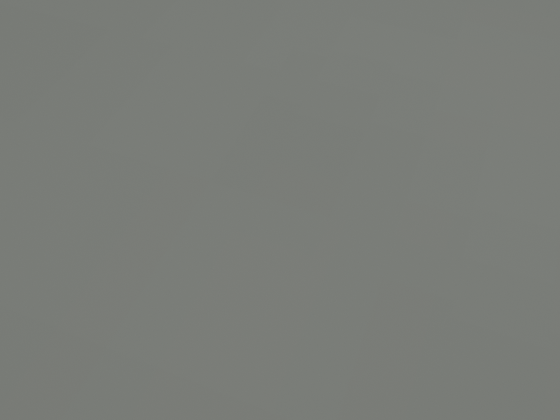

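Run:
```python
from h import *
p=get_image('wrist'); cv2.imwrite('pics/w0.png',p['frame']);print(np.round(p['hand_eye'],4),p['fx'],p['cx'],p['cy'])
p=get_image('top');print(p['frame'].std(),p['z_map'].min(),p['z_map'].max(),p['rvec'],p['tvec'])
f=p['frame'].astype(float);f=(f-f.min((0,1)))/(np.ptp(f,(0,1)))*255;cv2.imwrite('pics/t1.png',f)
```

```text
[[-0.000e+00 -9.603e-01 -2.790e-01  7.060e-02]
 [ 1.000e+00  0.000e+00 -2.000e-04  8.000e-04]
 [ 2.000e-04 -2.790e-01  9.603e-01 -1.438e-01]
 [ 0.000e+00  0.000e+00  0.000e+00  1.000e+00]] 359.96735811231946 279.97501609936563 210.48351453462027
2.144605794086815 0.0 0.17260896 [ 2.11086091 -1.44634562  0.49539671] [-0.189733    0.43208231  1.2980031 ][ WARN:0@3.699] global loadsave.cpp:1063 imwrite_ Unsupported depth image for selected encoder is fallbacked to CV_8U.
```

View pics/w0.png

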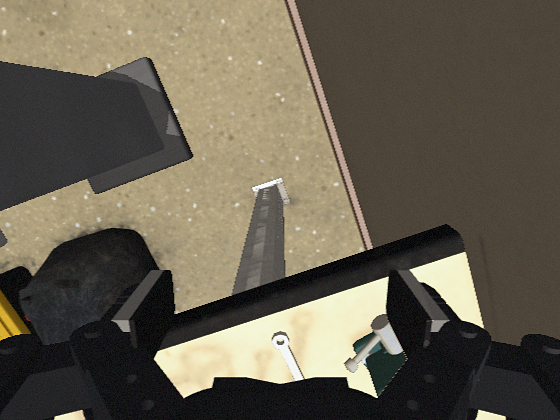

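View pics/t1.png

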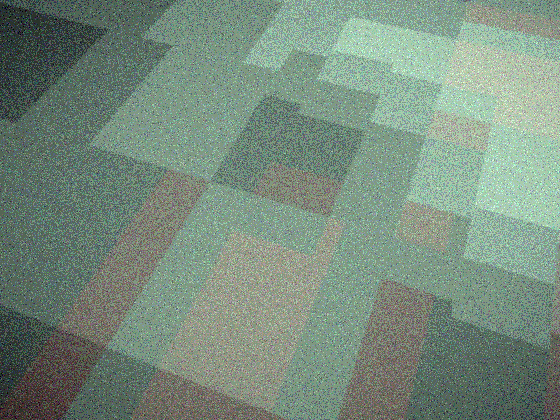

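Emit:
play_rows(
  motion=[
    {"travel":[-0.035,-0.02,-0.01],"rot":[0,0,0]},
    {"travel":[-0.035,-0.02,-0.01],"rot":[0,0,0]},
    {"travel":[-0.035,-0.02,-0.01],"rot":[0,0,0]},
    {"travel":[-0.035,-0.02,-0.01],"rot":[0,0,0]},
    {"travel":[-0.035,-0.02,-0.01],"rot":[0,0,0]},
    {"travel":[-0.035,-0.02,-0.01],"rot":[0,0,0]},
    {"travel":[-0.035,-0.02,-0.01],"rot":[0,0,0]},
    {"travel":[-0.035,-0.02,-0.01],"rot":[0,0,0]},
    {"travel":[-0.035,-0.02,-0.01],"rot":[0,0,0]},
    {"travel":[-0.035,-0.02,-0.01],"rot":[0,0,0]},
  ],
  fingers=0,
)

```text
time_s: 1.8
tcp_pos: [0.4414, 0.183, 0.3319]
tcp_rot: [0.0, 0.175, 0.985, 0.0]
contact_force: [0.5, 0.3, 0.1]
grip_width: -0.0004
```

Emit:
play_rows(
  motion=[
    {"travel":[0,0,0],"rot":[0,0,-0.12]},
    {"travel":[0,0,0],"rot":[0,0,-0.12]},
    {"travel":[0,0,0],"rot":[0,0,-0.112]},
    {"travel":[0,0,0],"rot":[0,0,0]},
    {"travel":[0,0,0],"rot":[0,0,0]},
  ],
)

```text
time_s: 2.3
tcp_pos: [0.4405, 0.1845, 0.3313]
tcp_rot: [0.0, 0.002, 1.0, 0.0]
contact_force: [0.1, 0.4, -0.4]
grip_width: 0.0004
```

```bash
cat >> h.py <<'E'
def wrist():
    s=sense(); p=get_image('wrist')
    q=s['tcp_rot']; M=R.from_quat([q[1],q[2],q[3],q[0]]).as_matrix()
    T=np.eye(4);T[:3,:3]=M;T[:3,3]=s['tcp_pos']
    C=T@np.array(p['hand_eye']); Ci=np.linalg.inv(C)
    p['rvec']=R.from_matrix(Ci[:3,:3]).as_rotvec(); p['tvec']=Ci[:3,3]
    return s,p
E
python3 - <<'E'
from h import *
s,p=wrist();print(s['time_s'],s['tcp_pos'],s['tcp_rot'],s['grip_width'],s['contact_force'])
cv2.imwrite('pics/w1.png',p['frame'])
for q in ['balance_1','well_1','rib_1','pan_1','sample_bottle']:
        for r in place_of(p,q):
            u,v=r['location']
            h={'rib_1':.075,'well_1':.055,'pan_1':.063,'sample_bottle':.063,'balance_1':0,'key_top_1':.037}[q]
            print(q,round(r['conf'],2),np.round(r['location'],1),np.round(ray_z(p,u,v,h),4),np.round(world(p,u,v),4))
np.savez('w1.npz',**{k:p[k] for k in ['frame','z_map','fx','fy','cx','cy','rvec','tvec']})
E
```

```text
2.3 [0.44051813 0.18450151 0.33133589] [1.86054273e-05 1.52587507e-03 9.99998836e-01 5.39440645e-06] 0.00043160092875488585 [ 0.13140232  0.425973   -0.41136647]
balance_1 0.75 [289.4 243.3] [0.5565 0.198  0.    ] [0.5319 0.1963 0.0628]
balance_1 0.72 [ 60.5 242.7] [ 0.5546 -0.1251  0.    ] [ 0.5299 -0.0835  0.0637]
well_1 0.59 [259.  204.2] [0.4843 0.1595 0.055 ] [0.4787 0.1608 0.0753]
rib_1 0.8 [261.2 206.5] [0.4816 0.1632 0.075 ] [0.4812 0.1633 0.0762]
```

View pics/w1.png

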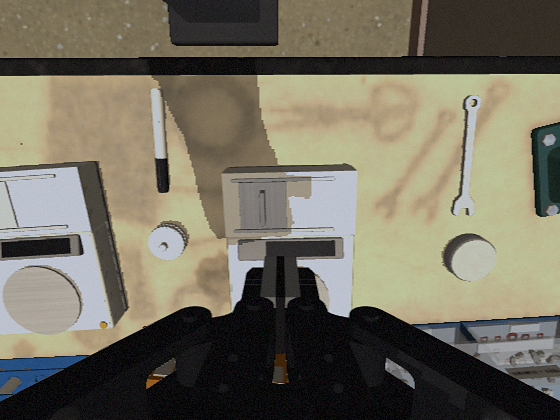

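Run:
```python
import numpy as np,cv2
d=np.load('w1.npz');f=d['frame'][155:275,210:370]
cv2.imwrite('pics/w1c.png',cv2.resize(f,None,fx=5,fy=5,interpolation=cv2.INTER_CUBIC))
from h import *
p={k:d[k] for k in d.files}
# height map
H=np.full((420,560),np.nan)
P=np.zeros((420,560,3))
for v in range(155,275):
    for u in range(210,370):
        z=p['z_map'][v,u]
        if z>0: P[v,u]=world(p,u,v,z)
m=(P[...,2]>.049)&(P[...,2]<.0575)
pts=P[m]; pts=pts[pts[:,0]<.53]
print(cv2.minAreaRect(pts[:,:2].astype(np.float32)*1000))
r=(P[...,2]>.070)&(P[...,0]<.505)
print('rib',r.sum(),P[r].mean(0),P[r].min(0),P[r].max(0))
for v in (175,200,220):
    row=P[v,225:356]; print(v,[ (u+225,*np.round(x*1000).astype(int)) for u,x in enumerate(row) if u%8==0])
```

```text
((487.19879150390625, 195.7689971923828), (87.3548355102539, 160.2433319091797), 0.6499860882759094)
rib 1023 [0.44032204 0.18116976 0.29739982] [0.42931351 0.1605274  0.07091616] [0.50384746 0.19836391 0.35468844]
175 [(225, np.int64(448), np.int64(120), np.int64(56)), (233, np.int64(448), np.int64(130), np.int64(57)), (241, np.int64(448), np.int64(139), np.int64(56)), (249, np.int64(448), np.int64(148), np.int64(55)), (257, np.int64(448), np.int64(158), np.int64(57)), (265, np.int64(448), np.int64(167), np.int64(55)), (273, np.int64(448), np.int64(177), np.int64(56)), (281, np.int64(448), np.int64(186), np.int64(56)), (289, np.int64(449), np.int64(196), np.int64(55)), (297, np.int64(448), np.int64(205), np.int64(56)), (305, np.int64(449), np.int64(215), np.int64(56)), (313, np.int64(448), np.int64(224), np.int64(57)), (321, np.int64(449), np.int64(233), np.int64(55)), (329, np.int64(449), np.int64(243), np.int64(56)), (337, np.int64(449), np.int64(252), np.int64(56)), (345, np.int64(448), np.int64(261), np.int64(57)), (353, np.int64(449), np.int64(271), np.int64(55))]
200 [(225, np
[... 1025 characters left out ...]
4(503), np.int64(147), np.int64(59)), (257, np.int64(503), np.int64(157), np.int64(59)), (265, np.int64(502), np.int64(167), np.int64(61)), (273, np.int64(503), np.int64(176), np.int64(58)), (281, np.int64(503), np.int64(186), np.int64(60)), (289, np.int64(504), np.int64(196), np.int64(56)), (297, np.int64(504), np.int64(206), np.int64(56)), (305, np.int64(504), np.int64(215), np.int64(57)), (313, np.int64(504), np.int64(225), np.int64(56)), (321, np.int64(504), np.int64(235), np.int64(56)), (329, np.int64(504), np.int64(245), np.int64(57)), (337, np.int64(504), np.int64(255), np.int64(56)), (345, np.int64(504), np.int64(264), np.int64(57)), (353, np.int64(504), np.int64(274), np.int64(58))]
```

View pics/w1c.png

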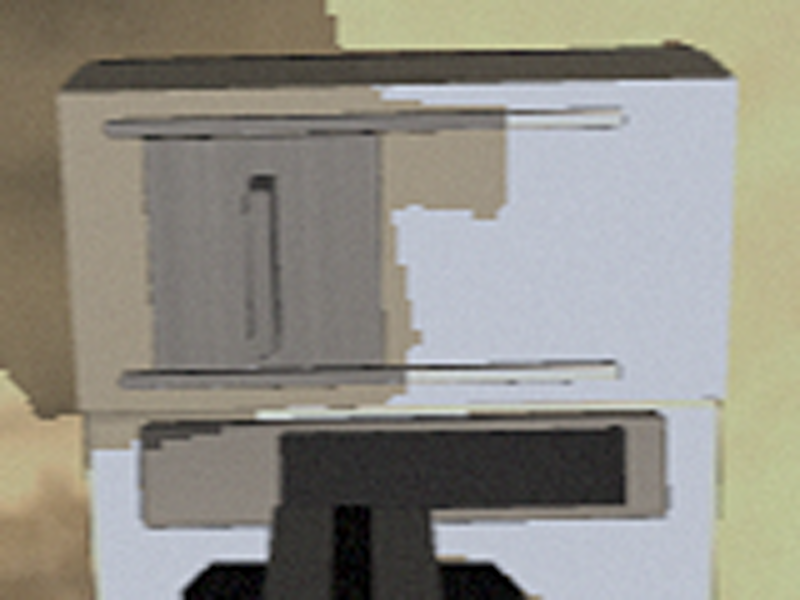

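Run:
```python
from h import *
d=np.load('w1.npz');p={k:d[k] for k in d.files}
g=lambda a,b:(210+(a+.5)/5-.5,155+(b+.5)/5-.5)
Q=[]
for a,b,h in [(60,93,.055),(737,78,.055),(82,410,.055),(722,402,.055),(143,137,.058),(380,133,.058),(155,372,.058),(386,368,.058),(247,180,.075),(272,178,.075),(248,340,.075),(276,355,.075)]:
    x=ray_z(p,*g(a,b),h);Q.append(x);print(a,b,np.round(x*1000,1))
src=np.array([[-110,-80],[-110,80],[-30,-80],[-30,80]])
dst=np.array(Q)[:4,:2]*1000
a=src-src.mean(0);b=dst-dst.mean(0)
th=np.arctan2((a[:,0]*b[:,1]-a[:,1]*b[:,0]).sum(),(a*b).sum());Rm=np.array([[np.cos(th),-np.sin(th)],[np.sin(th),np.cos(th)]])
t=dst.mean(0)-Rm@src.mean(0)
print('yaw',np.degrees(th),'origin',t,'res',(Rm@src.T).T+t-dst)
print('well',Rm@[-70,-36]+t,'pan',Rm@[58,0]+t)
print('in frame',np.round((np.array(Q)[:,:2]*1000-t)@Rm,1))
```

```text
60 93 [446.2 116.1  55. ]
737 78 [443.1 275.7  55. ]
82 410 [525.8 117.7  55. ]
722 402 [524.2 276.6  55. ]
143 137 [456.2 135.7  58. ]
380 133 [455.4 191.6  58. ]
155 372 [514.8 136.6  58. ]
386 368 [514.  193.2  58. ]
247 180 [462.8 161.1  75. ]
272 178 [462.3 166.8  75. ]
248 340 [501.1 160.6  75. ]
276 355 [504.8 167.   75. ]
yaw 0.8555001584783776 origin [554.82613584 197.57468294] res [[-0.18315909 -0.18233283]
 [ 0.50962236  0.22942277]
 [ 0.21601376 -0.60435453]
 [-0.54247702  0.55726459]]
well [485.37144535 160.53354407] pan [612.8196706  198.44066585]
in frame [[-109.8  -79.8]
 [-110.5   79.8]
 [ -30.2  -79.4]
 [ -29.5   79.4]
 [ -99.5  -60.4]
 [ -99.5   -4.5]
 [ -40.9  -60.4]
 [ -40.9   -3.8]
 [ -92.6  -35.1]
 [ -93.   -29.4]
 [ -54.3  -36.2]
 [ -50.5  -29.8]]
```

Emit:
play_rows(
  motion=[
    {"travel":[0,0,0],"rot":[0,0,-0.018]},
    {"travel":[-0.009,-0.008,0.04],"rot":[0,0,0]},
    {"travel":[-0.009,-0.008,0.04],"rot":[0,0,0]},
    {"travel":[-0.009,-0.008,0.04],"rot":[0,0,0]},
    {"travel":[-0.008,-0.008,0.04],"rot":[0,0,0]},
    {"travel":[-0.008,-0.008,0.04],"rot":[0,0,0]},
    {"travel":[0,0,0.03],"rot":[0,0,0]},
    {"travel":[0,0,0],"rot":[0,0,0]},
    {"travel":[0,0,0],"rot":[0,0,0]},
  ],
)

```text
time_s: 3.5
tcp_pos: [0.4842, 0.1454, 0.1018]
tcp_rot: [-0.0, -0.009, 1.0, -0.0]
contact_force: [0.3, 0.5, 1.2]
grip_width: -0.0004
```

```bash
cat > look.py <<'E'
from h import *
import sys
s,p=wrist();print(s['time_s'],np.round(s['tcp_pos'],4),np.round(s['tcp_rot'],4),s['contact_force'])
cv2.imwrite(sys.argv[1],p['frame'])
np.savez('w.npz',**{k:p[k] for k in ['frame','z_map','fx','fy','cx','cy','rvec','tvec']})
E
python3 look.py pics/w2.png
```

```text
3.5 [0.4842 0.1454 0.1018] [-3.0e-04 -9.3e-03  1.0e+00 -0.0e+00] [0.27448613 0.51345558 1.1697675 ]
```

View pics/w2.png

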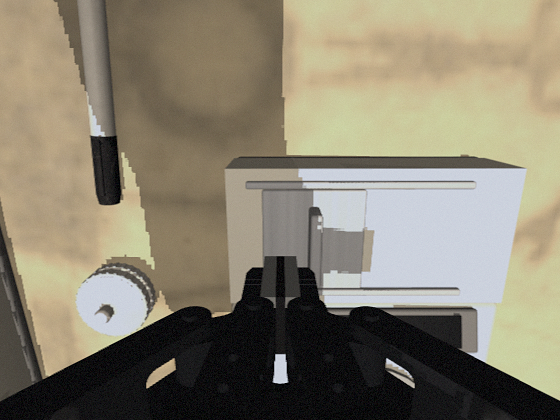

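Emit:
play_rows(
  motion=[
    {"travel":[0,0,0.02],"rot":[0,0,0]},
    {"travel":[0,0,0.018],"rot":[0,0,0]},
    {"travel":[0,0,0],"rot":[0,0,0]},
    {"travel":[0,0,0],"rot":[0,0,0]},
  ],
)

```text
time_s: 3.95
tcp_pos: [0.4852, 0.1456, 0.0649]
tcp_rot: [0.001, -0.009, 1.0, 0.0]
contact_force: [0.3, 0.4, 0.4]
grip_width: 0.0001
```

Emit:
play_rows(
  motion=[
    {"travel":[0,0.005,0],"rot":[0,0,0]},
    {"travel":[0,0.005,0],"rot":[0,0,0]},
    {"travel":[0,0.005,0],"rot":[0,0,0]},
    {"travel":[0,0.005,0],"rot":[0,0,0]},
  ],
)

```text
time_s: 4.35
tcp_pos: [0.4845, 0.1658, 0.0639]
tcp_rot: [0.001, -0.009, 1.0, 0.0]
contact_force: [0.6, -1.2, 1.4]
grip_width: 0.0002
```

Emit:
play_rows(
  motion=[
    {"travel":[0,0.007,0],"rot":[0,0,0]},
    {"travel":[0,0.007,0],"rot":[0,0,0]},
    {"travel":[0,0.007,0],"rot":[0,0,0]},
    {"travel":[0,0.007,0],"rot":[0,0,0]},
    {"travel":[0,0.007,0],"rot":[0,0,0]},
    {"travel":[0,0.002,0],"rot":[0,0,0]},
    {"travel":[0,0.001,0],"rot":[0,0,0]},
  ],
)

```text
time_s: 5.05
tcp_pos: [0.4831, 0.2004, 0.0631]
tcp_rot: [-0.0, -0.008, 1.0, -0.004]
contact_force: [1.9, -21.7, 5.9]
grip_width: -0.0
```

Emit:
play_rows(
  motion=[
    {"travel":[0,0.001,0],"rot":[0,0,0]},
    {"travel":[0,0.001,0],"rot":[0,0,0]},
  ],
)

```text
time_s: 5.25
tcp_pos: [0.4831, 0.2007, 0.0631]
tcp_rot: [-0.0, -0.008, 1.0, -0.005]
contact_force: [1.7, -29.9, 6.8]
grip_width: 0.0001
```

Emit:
play_rows(
  motion=[
    {"travel":[0,0.001,0],"rot":[0,0,0]},
  ],
)

```text
time_s: 5.35
tcp_pos: [0.4831, 0.2009, 0.0632]
tcp_rot: [-0.0, -0.007, 1.0, -0.006]
contact_force: [2.5, -33.6, 9.2]
grip_width: -0.0006
```

Emit:
play_rows(
  motion=[
    {"travel":[0,-0.01,0],"rot":[0,0,0]},
    {"travel":[0,-0.015,0],"rot":[0,0,0]},
    {"travel":[0,-0.015,-0.015],"rot":[0,0,0]},
    {"travel":[0,-0.01,-0.03],"rot":[0,0,0]},
    {"travel":[0.02,0,-0.03],"rot":[0,0,0]},
    {"travel":[0.02,0,-0.02],"rot":[0,0,0]},
    {"travel":[0,0,0],"rot":[0,0,0]},
    {"travel":[0,0,0],"rot":[0,0,0]},
  ],
)

```text
time_s: 6.15
tcp_pos: [0.4443, 0.1557, 0.1584]
tcp_rot: [0.001, -0.009, 1.0, 0.0]
contact_force: [-0.6, 0.1, 0.8]
grip_width: -0.0003
```

```bash
python3 look.py pics/w3.png
```

```text
6.15 [0.4443 0.1557 0.1584] [ 5.0e-04 -9.3e-03  1.0e+00  3.0e-04] [-0.62681127  0.09258368  0.79155747]
```

View pics/w3.png

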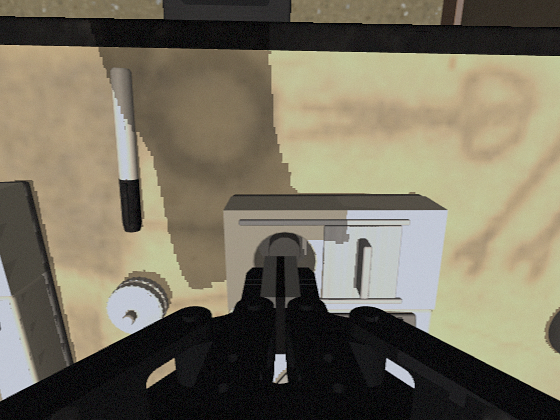

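Run:
```python
from h import *
d=np.load('w.npz');p={k:d[k] for k in d.files}
f=p['frame'][190:310,220:380];cv2.imwrite('pics/w3c.png',cv2.resize(f,None,fx=5,fy=5,interpolation=cv2.INTER_CUBIC))
for y in (185.6,187.6,189.6,191.6): print(y,pix(p,[[.47,y/1000,.058],[.50,y/1000,.058]]))
print('well',ray_z(p,285,232,.055), [pix(p,[[.4854+.023*np.cos(a),.1605+.023*np.sin(a),.055]]).round(1).tolist() for a in np.arange(0,6.28,1.57)])
```

```text
185.6 [[319.67914661 244.22300242]
 [317.70537562 281.5768552 ]]
187.6 [[322.42975507 244.26999226]
 [320.37051236 281.62082889]]
189.6 [[325.18012724 244.31697807]
 [323.03542727 281.66479891]]
191.6 [[327.93026314 244.36395984]
 [325.70012039 281.70876528]]
well [0.46212109 0.16026442 0.055     ] [[[284.0, 289.1]], [[315.4, 262.0]], [[285.4, 232.4]], [[253.8, 260.8]]]
```

View pics/w3c.png

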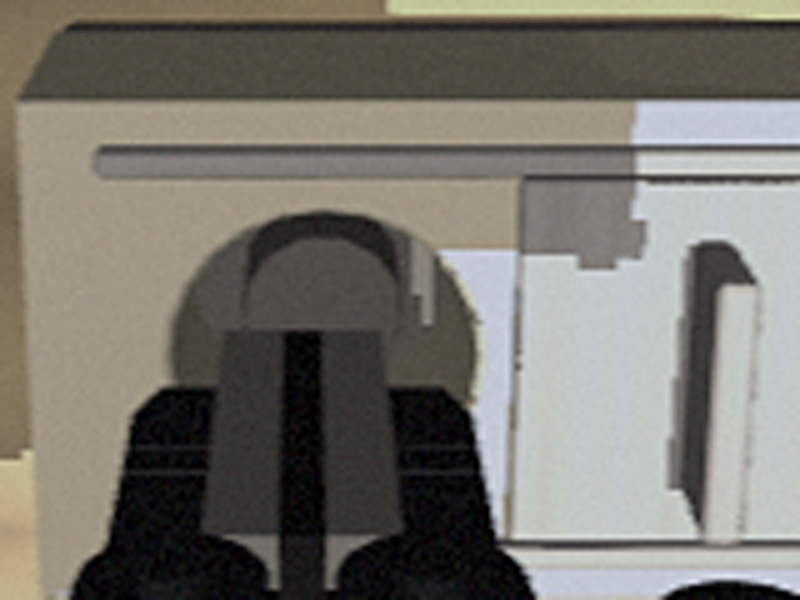

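Emit:
play_rows(
  motion=[
    {"travel":[-0.02,0.002,0.02],"rot":[0,0,0]},
    {"travel":[-0.021,0.002,0.03],"rot":[0,0,0]},
    {"travel":[0,0,0.03],"rot":[0,0,0]},
    {"travel":[0,0,0.015],"rot":[0,0,0]},
    {"travel":[0,0,0],"rot":[0,0,0]},
    {"travel":[0,0,0],"rot":[0,0,0]},
  ],
)

```text
time_s: 6.8
tcp_pos: [0.4849, 0.1602, 0.0627]
tcp_rot: [-0.001, -0.009, 1.0, -0.0]
contact_force: [-0.1, 0.3, 0.4]
grip_width: 0.0
```

```bash
python3 look.py pics/w4.png
```

```text
6.8 [0.4849 0.1602 0.0627] [-7.0e-04 -9.1e-03  1.0e+00 -0.0e+00] [-0.07402332  0.25695574  0.44210122]
```

View pics/w4.png

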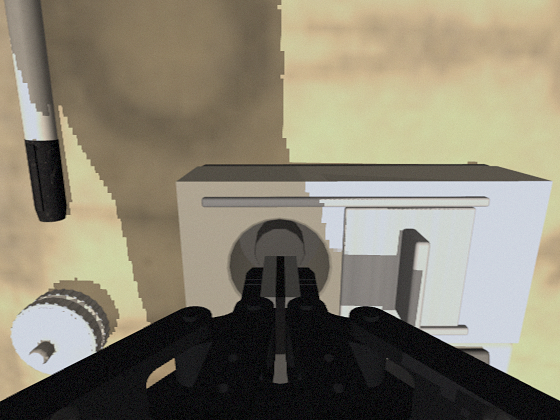

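Emit:
play_rows(
  motion=[
    {"travel":[0,0,0.008],"rot":[0,0,0]},
    {"travel":[0,0,0.008],"rot":[0,0,0]},
    {"travel":[0,0,0.005],"rot":[0,0,0]},
    {"travel":[0,0,0.003],"rot":[0,0,0]},
    {"travel":[0,0,0],"rot":[0,0,0]},
  ],
)

```text
time_s: 7.35
tcp_pos: [0.4846, 0.1602, 0.0389]
tcp_rot: [-0.0, -0.009, 1.0, -0.0]
contact_force: [-0.2, -0.0, 0.5]
grip_width: 0.0005
```

Emit:
play_rows(
  motion=[
    {"travel":[0,0,0.002],"rot":[0,0,0]},
    {"travel":[0,0,0.002],"rot":[0,0,0]},
    {"travel":[0,0,0.001],"rot":[0,0,0]},
    {"travel":[0,0,0],"rot":[0,0,0]},
  ],
)

```text
time_s: 7.75
tcp_pos: [0.4853, 0.1603, 0.0344]
tcp_rot: [0.0, -0.009, 1.0, 0.0]
contact_force: [0.1, 1.0, 3.4]
grip_width: -0.0002
```

Emit:
play_rows(
  motion=[
    {"travel":[0,0,0.001],"rot":[0,0,0]},
    {"travel":[0,0,0.001],"rot":[0,0,0]},
    {"travel":[0,0,0],"rot":[0,0,0]},
  ],
)

```text
time_s: 8.05
tcp_pos: [0.4852, 0.1604, 0.0324]
tcp_rot: [0.0, -0.009, 1.0, 0.0]
contact_force: [0.2, 0.8, 4.1]
grip_width: -0.0002
```

Emit:
play_rows(
  motion=[
    {"travel":[0,0,0.001],"rot":[0,0,0]},
    {"travel":[0,0,0.001],"rot":[0,0,0]},
    {"travel":[0,0,0],"rot":[0,0,0]},
  ],
)

```text
time_s: 8.35
tcp_pos: [0.4853, 0.1603, 0.031]
tcp_rot: [0.0, -0.009, 1.0, 0.0]
contact_force: [-1.6, 0.1, 11.8]
grip_width: 0.0002
```

Emit:
play_rows(
  motion=[
    {"travel":[0,0,0.001],"rot":[0,0,0]},
    {"travel":[0,0,0],"rot":[0,0,0]},
    {"travel":[0,0,0],"rot":[0,0,0]},
    {"travel":[0,0,0],"rot":[0,0,0]},
  ],
)

```text
time_s: 8.75
tcp_pos: [0.4854, 0.1604, 0.0307]
tcp_rot: [0.001, -0.009, 1.0, 0.0]
contact_force: [-5.0, 0.2, 24.5]
grip_width: -0.0003
```

Emit:
play_rows(
  motion=[
    {"travel":[0,0,-0.004],"rot":[0,0,0]},
    {"travel":[0,0,-0.01],"rot":[0,0,0]},
    {"travel":[0,0,-0.02],"rot":[0,0,0]},
    {"travel":[0,0,-0.03],"rot":[0,0,0]},
    {"travel":[0,0.02,-0.02],"rot":[0,0,0]},
    {"travel":[0,0.035,0],"rot":[0,0,0]},
    {"travel":[0,0.034,0],"rot":[0,0,0]},
    {"travel":[0,0,0],"rot":[0,0,0]},
    {"travel":[0,0,0],"rot":[0,0,0]},
  ],
)

```text
time_s: 9.65
tcp_pos: [0.4828, 0.2495, 0.1131]
tcp_rot: [-0.0, -0.01, 1.0, -0.0]
contact_force: [-0.0, -1.6, -0.2]
grip_width: -0.0
```

```bash
python3 look.py pics/w5.png
```

```text
9.65 [0.4828 0.2495 0.1131] [-4.0e-04 -9.9e-03  1.0e+00 -3.0e-04] [-0.01482695 -1.56463875 -0.19137081]
```

View pics/w5.png

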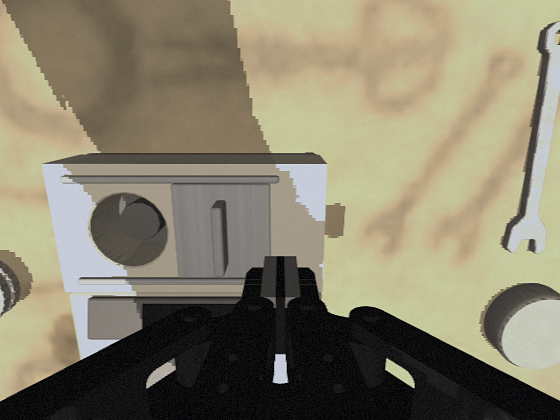

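Run:
```python
from h import *
d=np.load('w.npz');p={k:d[k] for k in d.files}
f=p['frame'][170:290,70:230];cv2.imwrite('pics/w5c.png',cv2.resize(f,None,fx=5,fy=5,interpolation=cv2.INTER_CUBIC))
for u,v in ((140,215),(145,220),(135,225),(150,215)): print(world(p,u,v).round(4))
for u in (170,171,172,173,174): print(u,ray_z(p,u,230,.058).round(4))
print(pix(p,[[.4854,.1835,.055],[.4854,.1375,.055],[.485,.1896,.058]]))
```

```text
[0.4805 0.1612 0.0386]
[0.4839 0.164  0.0383]
[0.4874 0.1573 0.0383]
[0.4805 0.1675 0.0384]
170 [0.4833 0.1857 0.058 ]
171 [0.4833 0.1863 0.058 ]
172 [0.4833 0.1869 0.058 ]
173 [0.4833 0.1875 0.058 ]
174 [0.4833 0.1881 0.058 ]
[[167.95987453 231.55097314]
 [ 90.41101299 230.08610705]
 [176.79814786 232.81428296]]
```

View pics/w5c.png

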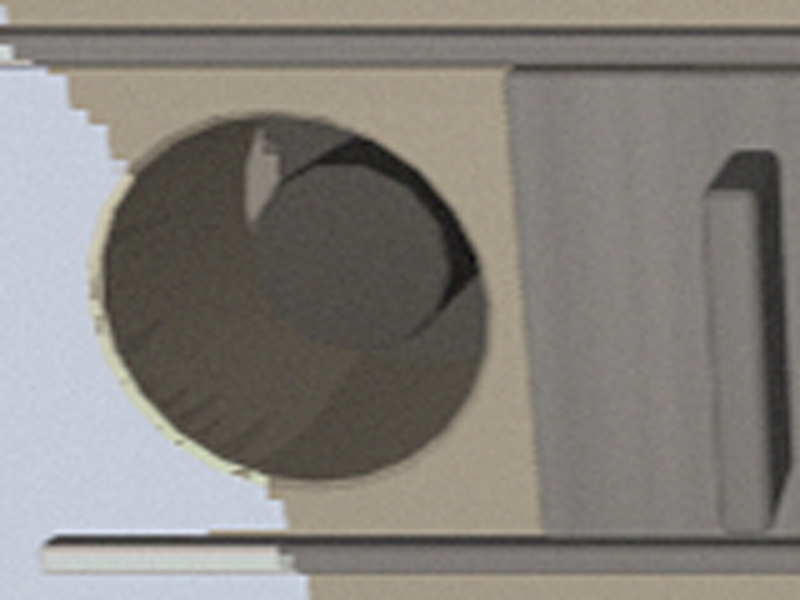

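Emit:
play_rows(
  motion=[
    {"travel":[0,0,0.02],"rot":[0,0,0]},
    {"travel":[0,0,0.02],"rot":[0,0,0]},
    {"travel":[0,0,0.009],"rot":[0,0,0]},
    {"travel":[0,0,0],"rot":[0,0,0]},
    {"travel":[0,-0.007,0],"rot":[0,0,0]},
    {"travel":[0,-0.007,0],"rot":[0,0,0]},
    {"travel":[0,-0.007,0],"rot":[0,0,0]},
  ],
)

```text
time_s: 10.4
tcp_pos: [0.4843, 0.2278, 0.0651]
tcp_rot: [0.001, -0.009, 1.0, 0.0]
contact_force: [0.1, 1.1, 1.1]
grip_width: -0.0
```

Emit:
play_rows(
  motion=[
    {"travel":[0,-0.007,0],"rot":[0,0,0]},
    {"travel":[0,-0.007,0],"rot":[0,0,0]},
    {"travel":[0,-0.007,0],"rot":[0,0,0]},
    {"travel":[0,-0.007,0],"rot":[0,0,0]},
    {"travel":[0,-0.007,0],"rot":[0,0,0]},
    {"travel":[0,-0.007,0],"rot":[0,0,0]},
    {"travel":[0,-0.003,0],"rot":[0,0,0]},
  ],
)

```text
time_s: 11.1
tcp_pos: [0.4847, 0.1826, 0.0643]
tcp_rot: [0.0, -0.009, 1.0, -0.0]
contact_force: [1.3, 1.2, 1.6]
grip_width: -0.0004
```

Emit:
play_rows(
  motion=[
    {"travel":[0,-0.002,0],"rot":[0,0,0]},
    {"travel":[0,-0.001,0],"rot":[0,0,0]},
    {"travel":[0,0,0],"rot":[0,0,0]},
  ],
)

```text
time_s: 11.4
tcp_pos: [0.4844, 0.1802, 0.0642]
tcp_rot: [-0.0, -0.009, 1.0, -0.0]
contact_force: [-0.1, 1.2, 1.5]
grip_width: -0.0003
```

Emit:
play_rows(
  motion=[
    {"travel":[0,-0.001,0],"rot":[0,0,0]},
    {"travel":[0,-0.001,0],"rot":[0,0,0]},
    {"travel":[0,0,0],"rot":[0,0,0]},
  ],
)

```text
time_s: 11.7
tcp_pos: [0.4844, 0.1783, 0.0642]
tcp_rot: [-0.0, -0.009, 1.0, -0.0]
contact_force: [-0.7, 1.5, 1.3]
grip_width: 0.0003
```

Emit:
play_rows(
  motion=[
    {"travel":[0,-0.001,0],"rot":[0,0,0]},
    {"travel":[0,-0.001,0],"rot":[0,0,0]},
    {"travel":[0,0,0],"rot":[0,0,0]},
  ],
)

```text
time_s: 12.0
tcp_pos: [0.4845, 0.1761, 0.0642]
tcp_rot: [-0.0, -0.009, 1.0, -0.0]
contact_force: [0.6, 0.7, 0.5]
grip_width: 0.0001
```

Emit:
play_rows(
  motion=[
    {"travel":[0,-0.001,0],"rot":[0,0,0]},
    {"travel":[0,-0.001,0],"rot":[0,0,0]},
    {"travel":[0,0,0],"rot":[0,0,0]},
  ],
)

```text
time_s: 12.3
tcp_pos: [0.4846, 0.1755, 0.0643]
tcp_rot: [-0.0, -0.009, 1.0, 0.001]
contact_force: [-1.5, 8.9, -0.4]
grip_width: 0.0
```

Emit:
play_rows(
  motion=[
    {"travel":[0,-0.001,0],"rot":[0,0,0]},
    {"travel":[0,-0.001,0],"rot":[0,0,0]},
    {"travel":[0,0,0],"rot":[0,0,0]},
  ],
)

```text
time_s: 12.6
tcp_pos: [0.4846, 0.175, 0.0643]
tcp_rot: [-0.0, -0.01, 1.0, 0.003]
contact_force: [-0.4, 15.4, -1.8]
grip_width: -0.0001
```

Emit:
play_rows(
  motion=[
    {"travel":[0,-0.001,0],"rot":[0,0,0]},
    {"travel":[0,-0.001,0],"rot":[0,0,0]},
    {"travel":[0,0,0],"rot":[0,0,0]},
  ],
)

```text
time_s: 12.9
tcp_pos: [0.4846, 0.1747, 0.0644]
tcp_rot: [-0.0, -0.01, 1.0, 0.005]
contact_force: [-1.2, 23.7, -2.8]
grip_width: 0.0004
```

Emit:
play_rows(
  motion=[
    {"travel":[0,0.01,0],"rot":[0,0,0]},
    {"travel":[0,0.015,0],"rot":[0,0,0]},
    {"travel":[0,0.01,-0.02],"rot":[0,0,0]},
    {"travel":[0.01,0,-0.03],"rot":[0,0,0]},
    {"travel":[0.02,0,-0.04],"rot":[0,0,0]},
    {"travel":[0.02,0,-0.04],"rot":[0,0,0]},
    {"travel":[0,0,-0.04],"rot":[0,0,0]},
    {"travel":[0,0,-0.04],"rot":[0,0,0]},
    {"travel":[0,0,0],"rot":[0,0,0]},
    {"travel":[0,0,0],"rot":[0,0,0]},
  ],
)

```text
time_s: 13.9
tcp_pos: [0.4346, 0.2047, 0.275]
tcp_rot: [0.001, -0.009, 1.0, -0.0]
contact_force: [-0.6, -0.1, -0.7]
grip_width: -0.0
```

```bash
python3 look.py pics/w6.png
python3 - <<'E'
from h import *
d=np.load('w.npz');p={k:d[k] for k in d.files}
f=p['frame'][155:275,180:340];cv2.imwrite('pics/w6c.png',cv2.resize(f,None,fx=5,fy=5,interpolation=cv2.INTER_CUBIC))
q=get_image('scene');cv2.imwrite('pics/s6.png',cv2.resize(q['frame'][120:300,150:400],None,fx=3,fy=3))
E
```

```text
13.9 [0.4346 0.2047 0.275 ] [ 9.0e-04 -9.1e-03  1.0e+00 -0.0e+00] [-0.5833955  -0.08802758 -0.67187758]
```

View pics/w6.png

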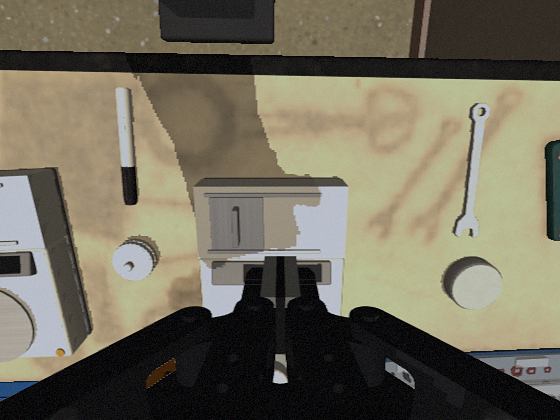

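View pics/w6c.png

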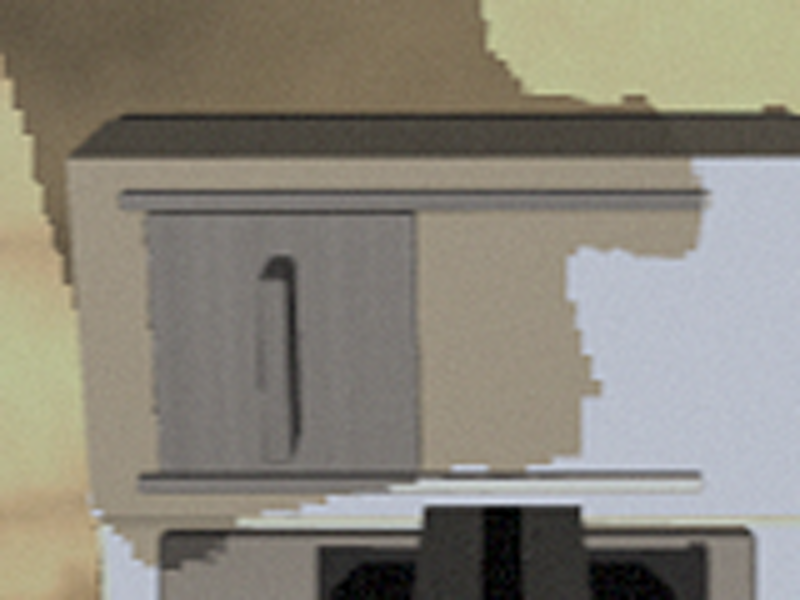

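View pics/s6.png

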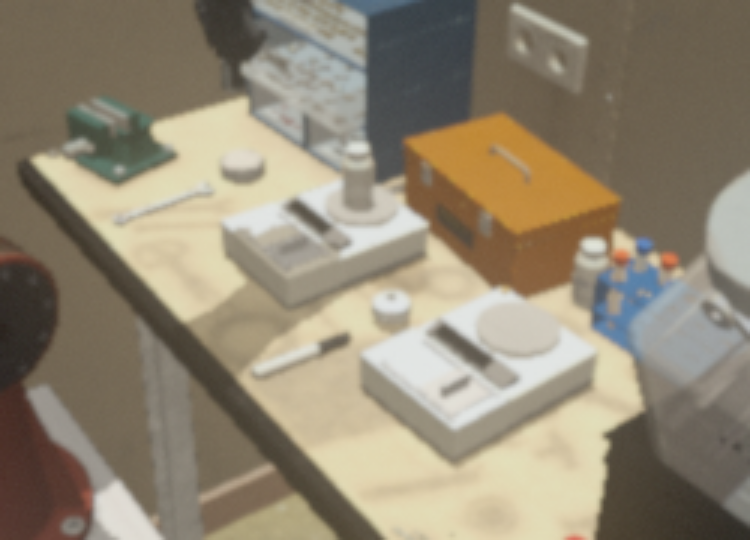

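Run:
```python
from h import *
d=np.load('w.npz');p={k:d[k] for k in d.files}
th=np.radians(.95);Rm=np.array([[np.cos(th),-np.sin(th)],[np.sin(th),np.cos(th)]]);t=np.array([554.8,197.6])
for a,b,h in [(68,157,.055),(100,518,.055),(147,212,.058),(413,210,.058),(160,470,.058),(420,468,.058)]:
    x=ray_z(p,180+(a+.5)/5-.5,155+(b+.5)/5-.5,h);print(((x[:2]*1000-t)@Rm).round(1))
```

```text
[-110.5  -80. ]
[-29.7 -78.3]
[-99.6 -63.7]
[-100.1   -8.7]
[-42.3 -64. ]
[-42.8  -7.9]
```

Cover edges measure at y -64 and -8 mm in the balance's frame, which is fully shut.

```bash
python3 -c "
from plant import *
print(close_job())"
```

```text
the job is handed in; nothing more can be done
None
```

I tared the loaded balance, the left one with the bottle on its pan, and handed the job in about 14 s into the 45 s allowed.

- **Cover opened:** I pushed it with the shut fingertips to its stop, where the force rose to about 34 N. In the pictures its edge then stood about 28.6 mm from the well's centre, against 28 mm expected. An earlier view put it 0.7 mm short of its absolute open position, and a later one about 1 mm short. That is within the 2 mm calibration error.
- **Key pressed:** I lowered the tip to 31 mm above the bench, which is full travel, and the force rose to 24 N on the hard stop. After I lifted off, the depth reading put the key top at 38 mm, so it came back up.
- **Cover shut:** I pushed it back until it stopped, at 24 N. The picture shows its edges at y -64 and -8 mm in the balance's frame, which is fully shut.
- **Surroundings:** the final scene picture shows the bottle still on its pan, the marker, filter, cap and spanner in place, and the other balance's cover still shut. I judged these by eye and did not measure them. The small bottle and syringe were not in that crop and were not checked. The arm ended clear of everything.

The top camera gave no usable picture, so I measured with the wrist camera and used the scene camera only as a rough check.

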